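# Turn the filter wheel to its index mark and lock it

### The job

The filter wheel lying on the grey bench fixture has been left at the wrong position: turn it gently on its spigot, nudging the orange posts at its edge, until the notch in its rim faces the red mark. Then slide the stiff lock bolt by its black tab straight into the notch until you feel its nose come up against the seat inside, and press the tab with about 16 N for half a second to seat it, never above 22 N, before letting go. Keep the wheel flat on its fixture and leave the vial, the brass weight and the tape where they are.

Things in the scene. Friction and masses are not known exactly. Their poses are not given: they have to be found in the camera images.
- fixture: Grey fixture, fixed to the worktop: plate 195 x 150 mm, top 12 mm up. Origin: on the wheel's axis at worktop height, z up. Its -x axis points to the aluminium bolt guide (73 to 99 mm from the axis, 38 mm wide, top 38 mm up, 39 mm with its screws) with the red index line along its top. A steel spigot, 14.7 mm radius, stands on the axis, top 40 mm above the worktop.
- wheel: Loose dark wheel, 120 mm diameter, 0.4 to 0.85 kg, flat on the fixture round the spigot (1.3 mm play); turns either way against dry friction of a few N, stays where left. Origin: centre of its underside, 12 mm above the worktop; top face at 31 mm. Its +x axis points to the notch. Four orange posts, 12 mm thick, tops at 57 mm, stand 48 mm from the centre, at 45, 135, 225, 315 degrees from the notch.
- notch (a point): Middle of the wheel's rim notch, 51 mm from the wheel's centre along its +x axis, 24 mm above the worktop. The notch is 16 mm wide, 24 mm deep radially, open above and below, white line beside it. Inside, at the bottom, is a dark steel seat, 10 mm wide, screwed tight at a depth that differs each time and is not reported: its face is 36.5 to 50.5 mm from the wheel's centre.
- mark (a point): Where the middle of the notch must come: on the fixture, 51 mm from the axis towards the bolt and the red line, 24 mm above the worktop.
- lock_bolt: Steel lock bolt, 13 mm wide, nose tapered to 9 mm over its last 4 mm (nudges the wheel round by about 2 mm; further off it butts on the rim). Origin: tip of the nose, 24 mm above the worktop. Slides along fixture +x from x = -66 mm in the fixture's frame (withdrawn; rim at -60) until its nose meets the seat. Stiff: takes about 6 N to slide, so 16 N on the tab puts 10 N on the seat; stays where left.
- bolt_tab (a point): Centre of the outer face (to push on, facing away from the wheel) of the bolt's black upright tab, 46 mm above the worktop, moving with the bolt. Tab 34 mm wide, 8 mm thick, from 17 to 63 mm above the worktop; push along fixture +x. Withdrawn, this face is 141 mm from the wheel's axis, 21 mm beyond the plate's edge.
- vial: Glass sample vial with a blue cap, 21 mm diameter, 50 mm tall, standing beside the fixture; leave alone. Origin: centre of its base.
- brass_weight: Brass calibration weight, 23 mm diameter, 39 mm tall, standing beside the fixture; leave alone. Origin: centre of its base.
- tape_roll: Roll of blue tape lying flat, 66 mm diameter, 18 mm tall, near the fixture; leave alone. Origin: centre of its underside.
Not all that is in view belongs to the job. Of the things that look like the wheel, the smallest one is meant.

How it is judged:
By the outcome, as a careful person would: the job done as asked, in the order asked, and still so for the second after the job is handed in, with the robot touching nothing.
It also fails if it takes over 61 s, if anything falls off the work surface, if the arm or the gripper's body presses on something with over 40 N, if the wrist force passes 120 N, or if a joint passes its speed limit or range.

### The arm

A 7-joint arm with a two-finger parallel gripper is mounted at the origin on a cart in front of the work surface, level with it; the furniture and walls round the work are solid. World frame = base frame: x ahead of the robot, y to its left, z up, the work surface at z = 0. Lengths are in mm, angles in rad, forces in N, time in s.
With the tool pointing down it reaches from about 425 to 800 mm from the base axis. Payload 8.3 kg.
Tool frame: the origin (TCP) lies between the finger pads; the fingertips stand 19 mm ahead of it and the grasp point (between the pads) is the TCP; z points along the fingers, y is the direction in which the jaws open and shut (so a half turn about z gives the same grasp; the last joint's range is limited). The gripper opens to 85 mm and grips with 20 to 120 N. Pads are 22 mm wide; open, the fingers measure 114 mm over their backs; the gripper's body (76 mm by 85 mm) begins 54 mm behind the grasp point. The pads swing forward as they close: fully open they stand 13 mm farther back than shut.
Start: joints at [-1.357, 0.383, 0.016, 1.37, -0.006, 1.388, -0.046], TCP at [170.749, 601.207, 250.279] pointing down, gripper open.
Joint ranges: [-2.95, 2.95], [-0.25, 2.06], [-1.52, 1.56], [0.18, 2.33], [-1.44, 4.58], [0.02, 2.06], [-3.01, 3.01]. Speed limits (rad/s): [2.39, 2.39, 3.01, 3.01, 3.14, 3.14, 3.14].

### API

Orientations are given as a rotation vector (axis times angle).
In Python, from workcell import arm gives the robot as it stands.
- The arm moves only by the tool jog_arm, never from a script. Its argument "steps" is a list of rows, each an object with "travel": the shift along the tool's x, y, z in cm, a list of three; "turn": the turn, a rotation vector about the tool's x, y, z in degrees, a list of three. A call has 1 to 8 rows; each row is the pose to reach, as a shift and turn from the pose commanded when the call began, along the tool's axes at that moment; what a row does not reach only later rows make up. A row lasts 1/8 s, in which the tool goes at most 62.5 mm and 10.7 degrees, less where a joint would pass 70% of its speed; a pose out of reach is approached as far as the arm can. A call with a gripper value outside its range is refused whole. "fingers" is the opening, from 0 (shut) to 1 (fully open), set as the call begins (left out, the last holds). The fingers move at their own pace and stop on an object; "force" is the grip in N (left out, the last holds). Time passes only in rows, so rows that repeat a pose let the fingers close. It gives the time, the measured TCP pose, the force and the opening at its end, in the units of the state.
- arm.observe(): the state, without advancing time (a new reading comes with each control period).
- arm.snapshot(name): name is "scene" or "top" or "wrist"; returns a dict with "img" (420x560x3 uint8, red, green, blue), "intrinsics" (3x3 intrinsics, pixels), "rvec" (rotation vector, rad) and "tvec" (3), from world to camera coordinates, as OpenCV has them. Camera axes: x right, y down, z forward; pixel columns grow to the right and rows downward; lengths in mm; the calibration is good to about 2 mm. A picture is of the moment at which its call begins. There is no depth.
- arm.job_done(): hands the job in, once; it reports no verdict.
The state is a dict: "clock": time; "joint_pos": joint angles; "joint_velocities": joint speeds; "joint_torque": joint torques, N m; "position": TCP position; "ee_rot": TCP orientation; "ft_force": force on the tool from outside, world axes, zero at the start; "wrist_torque": the same for the moment, N m; "finger_gap": finger opening in mm.
Only numpy, scipy, OpenCV 4.12 (cv2) and the standard library are available. Lean on these libraries where they do the work, as an engineer would, in place of code of your own. Each camera call takes 0.05 s, during which the arm holds its last target.

## Working session

There is one attempt and no reset: what is moved stays moved. The work goes in short steps, Python scripts to look and compute and a tool call to move; the robot and the scene stay as the last step left them, time stands still between calls to the robot, and variables do not carry over. Pictures are saved under pics/ and viewed, and the job is handed in when it is done.

Besides the shell and the picture viewer there is one more tool, called after ">>>" as name(argument=value, ...), one argument or row to a line, values as JSON. jog_arm: Moves the arm, as the interface text tells. Its arguments: {"type":"object","properties":{"steps":{"type":"array","items":{"type":"object","properties":{"travel":{"type":"array","items":{"type":"number"}},"turn":{"type":"array","items":{"type":"number"}}}}},"fingers":{"type":"number"},"force":{"type":"number"}},"required":["steps"]}

```bash
mkdir -p pics; ls; python3 - <<'E'
from workcell import arm
import cv2
print(arm.observe())
for n in("scene","top","wrist"):
    s=arm.snapshot(n); cv2.imwrite(f"pics/{n}0.png",s["img"][:,:,::-1]); print(n,s["intrinsics"],s["rvec"],s["tvec"])
E
```

```text
pics
{'clock': 0.0, 'joint_pos': array([-1.35689825,  0.38423787,  0.01636948,  1.37119191, -0.00628157,
        1.38821306, -0.04650852]), 'joint_velocities': array([ 0.00046379, -0.00128869, -0.00081896, -0.00143085, -0.00037867,
        0.00046928, -0.00102067]), 'joint_torque': array([ 4.14627402e-04, -6.27616382e+01,  8.44591856e-01, -3.71806991e+01,
        1.67107437e-02,  1.47223903e-02,  1.35876515e-06]), 'position': array([170.63477712, 600.75098653, 249.26190059]), 'ee_rot': array([-0.43327856, -3.11134503,  0.00312268]), 'ft_force': array([-0.345693  , -0.09061552, -0.69662906]), 'wrist_torque': array([-0.00457369,  0.00173918, -0.04460274]), 'finger_gap': 85.44083571195935}
scene [[483.35128422   0.         271.72510082]
 [  0.         483.35128422 218.9951432 ]
 [  0.           0.           1.        ]] [ 2.05134443 -0.61074763  0.37331227] [-578.56679847   94.94800324 1132.33555015]
top [[461.00041388   0.         280.47805514]
 [  0.         461.00041388 208.53170639]
 [  0.           0.           1.        ]] [ 2.13993537 -2.07184827  0.22535935] [-222.89760807  548.5154881  1173.51050017]
wrist [[298.4508856    0.         280.35121353]
 [  0.         298.4508856  208.29623596]
 [  0.           0.           1.        ]] [-2.31465464 -1.75031123 -0.24871217] [-622.3936671   -35.84103607  378.94062636]
```

View pics/scene0.png

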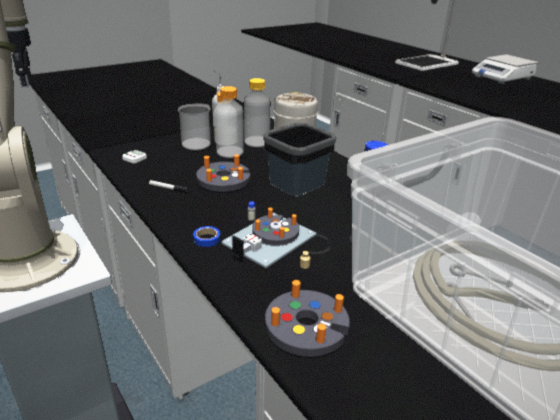

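View pics/top0.png

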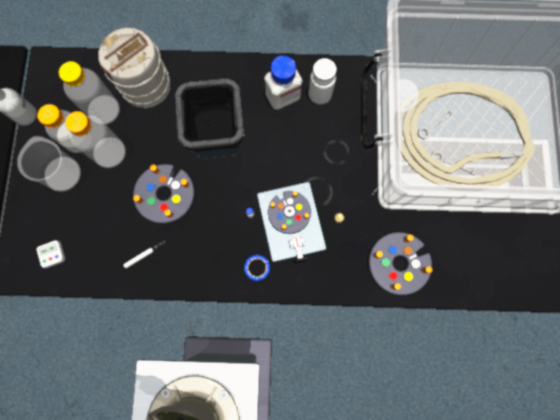

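View pics/wrist0.png

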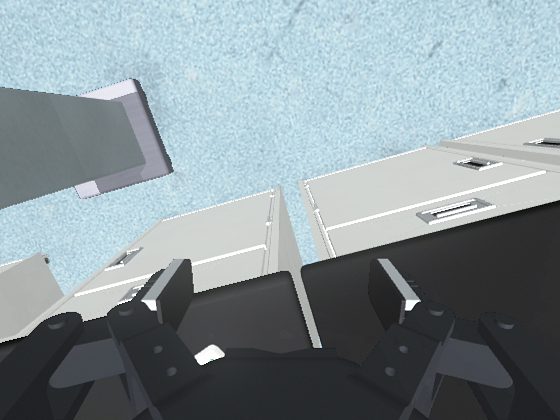

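The top view shows the target fixture near (290,220), with the bolt tab at about (297,258), the vial at (250,212), the weight at (339,217) and the tape at (257,267). I'll zoom in and measure.

```bash
cat > h.py <<'E'
import numpy as np, cv2
from workcell import arm
def cam(s):
    R=cv2.Rodrigues(np.array(s["rvec"]))[0]; return np.array(s["intrinsics"]),R,np.array(s["tvec"]).ravel()
def ray(s,px,z):
    K,R,t=cam(s); C=-R.T@t; d=R.T@np.linalg.inv(K)@np.array([px[0],px[1],1.]); return C+d*(z-C[2])/d[2]
def proj(s,P):
    K,R,t=cam(s); q=cv2.projectPoints(np.atleast_2d(np.array(P,float)),np.array(s["rvec"],float),np.array(s["tvec"],float),K,None)[0][:,0]; return q
def orange(s,box,hs=(5,18)):
    hsv=cv2.cvtColor(s["img"],cv2.COLOR_RGB2HSV); m=cv2.inRange(hsv,(hs[0],170,120),(hs[1],255,255))
    x0,y0,x1,y1=box; k=np.zeros_like(m); k[y0:y1,x0:x1]=m[y0:y1,x0:x1]
    n,l,st,c=cv2.connectedComponentsWithStats(k); return [(c[i],st[i]) for i in range(1,n) if st[i][4]>=4]
E
python3 - <<'E'
from h import *
s=arm.snapshot("top"); cv2.imwrite("pics/topz.png",cv2.resize(s["img"][160:290,225:365,::-1],None,fx=5,fy=4.6,interpolation=cv2.INTER_CUBIC))
for c,st in orange(s,(255,180,330,245)): print(c,st,ray(s,c,57))
hsv=cv2.cvtColor(s["img"],cv2.COLOR_RGB2HSV)
# plate
m=((hsv[:,:,2]>150)&(hsv[:,:,1]<80)).astype(np.uint8); m[:175]=0;m[270:]=0;m[:,:250]=0;m[:,333:]=0
m=cv2.morphologyEx(m,cv2.MORPH_OPEN,np.ones((3,3)))
c=max(cv2.findContours(m,0,2)[0],key=cv2.contourArea)
r=cv2.minAreaRect(c);print(r);
for p in cv2.boxPoints(r): print(p,ray(s,p,12))
s=arm.snapshot("scene"); cv2.imwrite("pics/scz.png",cv2.resize(s["img"][190:280,180:340,::-1],None,fx=5,fy=5,interpolation=cv2.INTER_CUBIC))
for c,st in orange(s,(245,195,310,250)): print(c,st)
E
```

```text
[280.         205.28571429] [279 204   3   3   7] [ 564.86548763 -203.46481502   57.        ]
((291.5533752441406, 222.56459045410156), (72.85448455810547, 55.09058380126953), 77.00537872314453)
[256.5225  193.26402] [ 607.43664203 -136.28379971   12.        ]
[310.20224 180.87639] [ 648.3029619  -285.88077406   12.        ]
[326.58426 251.86516] [ 449.12971096 -334.18828932   12.        ]
[272.9045 264.2528] [ 410.76740277 -189.2292331    12.        ]
[269.73170732 211.56097561] [268 207   5  11  41]
[293.58536585 218.24390244] [292 214   5  10  41]
[256.93548387 224.03225806] [255 219   4  11  31]
[281.36111111 232.02777778] [279 228   5   9  36]
```

View pics/topz.png

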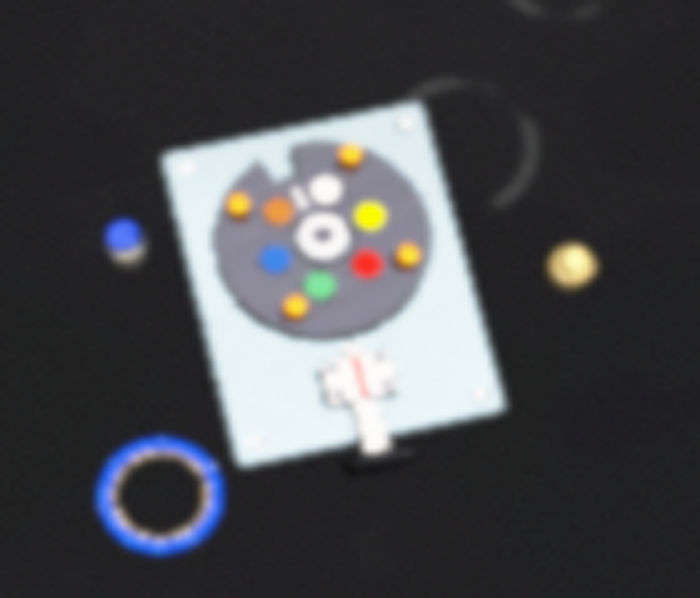

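View pics/scz.png

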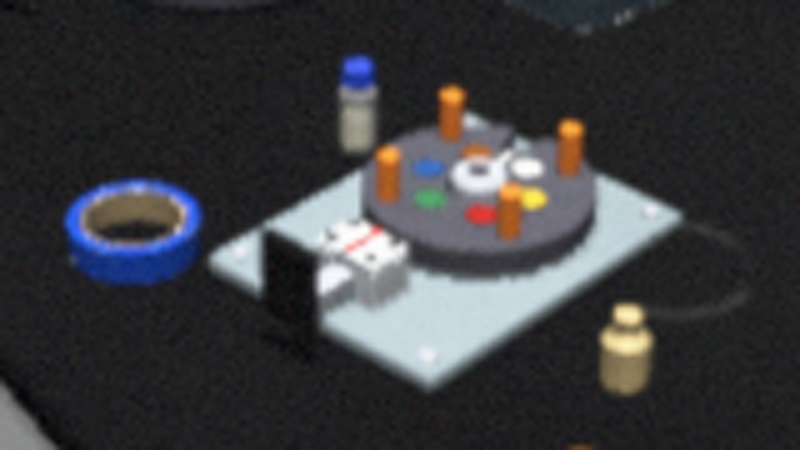

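```bash
cat >> h.py <<'E'
def tri(ss,pts):
    A=[];b=[]
    for s,p in zip(ss,pts):
        K,R,t=cam(s); C=-R.T@t; d=R.T@np.linalg.inv(K)@np.array([p[0],p[1],1.]); d/=np.linalg.norm(d); M=np.eye(3)-np.outer(d,d); A.append(M); b.append(M@C)
    return np.linalg.solve(sum(A),sum(b))
E
python3 - <<'E'
from h import *
s=arm.snapshot("top");hsv=cv2.cvtColor(s["img"],cv2.COLOR_RGB2HSV)
def blobs(lo,hi,box,mn=3):
    m=cv2.inRange(hsv,lo,hi);x0,y0,x1,y1=box;k=np.zeros_like(m);k[y0:y1,x0:x1]=m[y0:y1,x0:x1]
    n,l,st,c=cv2.connectedComponentsWithStats(k); return [(c[i].round(1),st[i][4]) for i in range(1,n) if st[i][4]>=mn]
for c,a in blobs((8,120,100),(28,255,255),(255,180,330,245)): print("or",c,a,ray(s,c,57).round(1))
for c,a in blobs((105,120,80),(130,255,255),(235,195,262,222)): print("vialcap",c,a,ray(s,c,48).round(1))
for c,a in blobs((15,60,80),(35,255,255),(328,205,350,230)): print("weight",c,a,ray(s,c,35).round(1))
for c,a in blobs((105,120,80),(130,255,255),(240,250,275,285)): print("tape",c,a,ray(s,c,18).round(1))
for c,a in blobs((0,40,80),(8,255,255),(288,230,306,250)): print("redline",c,a,ray(s,c,38).round(1))
print("spigot?",blobs((0,0,150),(180,60,255),(278,198,302,224)))
print("spig px->",ray(s,(225+322/5,160+237/4.6),40))
print("notch px->",ray(s,(225+283/5,160+172/4.6),28))
o=arm.observe(); print(cv2.Rodrigues(o["ee_rot"])[0].round(3))
E
```

```text
or [294.4 193.9] 17 [ 597.6 -241.3   57. ]
or [272.4 204.1] 17 [ 567.5 -183.    57. ]
or [280.2 205.5] 20 [ 564.3 -204.    57. ]
or [306.2 215.2] 19 [ 540.  -274.3   57. ]
or [283.5 226.2] 18 [ 508.2 -214.6   57. ]
vialcap [249.1 210. ] 46 [ 551.2 -120.5   48. ]
weight [339.  217.1] 92 [ 542.1 -364.7   35. ]
tape [256.7 267.1] 244 [ 401.1 -146.    18. ]
redline [296.5 241.5] 8 [ 471.1 -250.8   38. ]
spigot? [(array([287.6, 207.6]), np.int32(322)), (array([299.5, 212. ]), np.int32(16)), (array([294.9, 221.1]), np.int32(34))]
spig px-> [ 552.19864715 -229.39899036   40.        ]
notch px-> [ 593.9058142  -206.93001744   28.        ]
[[-0.962  0.273 -0.   ]
 [ 0.273  0.962 -0.001]
 [ 0.    -0.001 -1.   ]]
```

The posts put the wheel centre at about (553,-228). The notch faces about 28° and needs to face about 195°, so it needs roughly 166° CCW. With the fingers open 85 mm and straddling the axis, one tool rotation can push two opposite posts as a couple. I'll fly over first.

>>> jog_arm(
  steps=[
    {"travel":[-4.5,-4,0],"turn":[0,0,8.5]},
    {"travel":[-9,-8,0],"turn":[0,0,17]},
    {"travel":[-13.5,-12,0],"turn":[0,0,25.5]},
    {"travel":[-18,-16,0],"turn":[0,0,34]},
    {"travel":[-22.5,-20,0],"turn":[0,0,42.5]},
    {"travel":[-27,-24,0],"turn":[0,0,51]},
    {"travel":[-31.5,-27.6,0],"turn":[0,0,59.5]},
    {"travel":[-36,-31.5,0],"turn":[0,0,68]},
  ],
  fingers=1,
)

```text
clock: 1.3
position: [431.7, 198.3, 250.6]
ee_rot: [-2.104, -2.333, -0.001]
ft_force: [0.7, 1.0, -1.0]
finger_gap: 85.1
```

```bash
cat >> h.py <<'E'
def rel(target,yang):
    "tool-frame cm and deg to reach target TCP, pointing down, tool y at world angle yang (deg)"
    o=arm.observe(); R=cv2.Rodrigues(o["ee_rot"])[0]; a=np.radians(yang)
    y=np.array([np.cos(a),np.sin(a),0]); z=np.array([0,0,-1.]); x=np.cross(y,z)
    T=np.c_[x,y,z]; v=R.T@(np.array(target)-o["position"])/10
    w=np.degrees(cv2.Rodrigues(R.T@T)[0].ravel())
    print("t",o["clock"],"pos",o["position"].round(1),"yang",np.degrees(np.arctan2(R[1,1],R[0,1])).round(1),"tiltz",R[:,2].round(3),"F",o["ft_force"].round(1)); print("travel",v.round(2),"turn",w.round(1)); return v,w
E
python3 -c "
from h import *
rel((500,-228,230),-62);rel((553,-228,230),-62);print(arm.observe()['joint_pos'].round(2))"
```

```text
t 1.3 pos [431.7 198.3 250.6] yang 5.9 tiltz [ 0.     0.001 -1.   ] F [ 0.7  1.  -1. ]
travel [-43.11   2.41   2.03] turn [ 0.  -0.1 67.9]
t 1.3 pos [431.7 198.3 250.6] yang 5.9 tiltz [ 0.     0.001 -1.   ] F [ 0.7  1.  -1. ]
travel [-43.65   7.69   2.03] turn [ 0.  -0.1 67.9]
[-0.92  0.05  0.44  1.78 -0.02  1.32 -0.37]
```

>>> jog_arm(
  steps=[
    {"travel":[-5.5,0.9,0.2],"turn":[0,0,8.5]},
    {"travel":[-11,1.9,0.5],"turn":[0,0,17]},
    {"travel":[-16.5,2.9,0.7],"turn":[0,0,25.5]},
    {"travel":[-22,3.8,1],"turn":[0,0,34]},
    {"travel":[-27.5,4.8,1.2],"turn":[0,0,42.5]},
    {"travel":[-33,5.8,1.5],"turn":[0,0,51]},
    {"travel":[-38.5,6.8,1.8],"turn":[0,0,59.5]},
    {"travel":[-43.7,7.7,2],"turn":[0,0,68]},
  ],
)

```text
clock: 2.3
position: [554.8, -228.0, 230.3]
ee_rot: [3.049, 0.758, 0.001]
ft_force: [-0.1, 0.3, 0.5]
finger_gap: 85.4
```

>>> jog_arm(
  steps=[
    {"travel":[0,0,0]},
    {"travel":[0,0,0]},
  ],
)

```text
$.steps[0]: bad value
```

```bash
python3 -c "
from h import *
rel((553,-228,53),-62);print(arm.observe()['joint_pos'].round(2))
s=arm.snapshot('wrist');cv2.imwrite('pics/w1.png',s['img'][:,:,::-1])
import pickle;pickle.dump(s,open('w1.pkl','wb'))"
```

```text
t 2.3 pos [ 554.8 -228.   230.3] yang -62.1 tiltz [ 0. -0. -1.] F [-0.1  0.3  0.5]
travel [-0.17 -0.08 17.73] turn [ 0.  -0.  -0.1]
[-0.29  0.44  0.86  1.51 -0.33  1.36 -0.48]
```

View pics/w1.png

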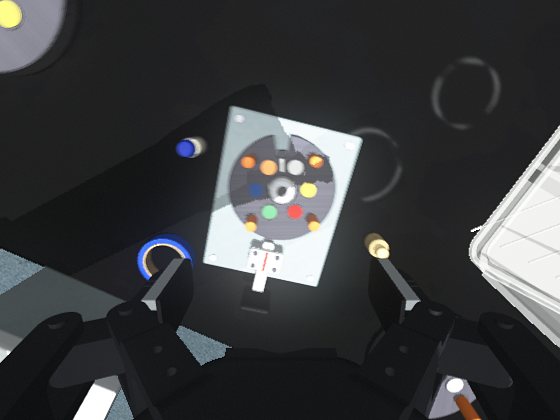

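The wrist view shows the spigot at (282,190), posts at (249,162), (316,161), (313,225) and (251,226), the red line at about (265,262), and the notch at about (282,145).

```bash
cat > m.py <<'E'
from h import *
def wrist(s,verbose=1,box=(215,90,370,300),near=(553,-228)):
    hsv=cv2.cvtColor(s["img"],cv2.COLOR_RGB2HSV); out={}
    m=cv2.inRange(hsv,(5,150,90),(24,255,255));k=np.zeros_like(m);x0,y0,x1,y1=box;k[y0:y1,x0:x1]=m[y0:y1,x0:x1]
    n,l,st,c=cv2.connectedComponentsWithStats(k)
    out["orange"]=[(c[i].round(1),st[i],ray(s,c[i],57)[:2].round(1)) for i in range(1,n) if st[i][4]>15]
    m=(cv2.inRange(hsv,(0,100,90),(5,255,255))|cv2.inRange(hsv,(174,100,90),(180,255,255)));k=np.zeros_like(m);k[y0:y1,x0:x1]=m[y0:y1,x0:x1]
    n,l,st,c=cv2.connectedComponentsWithStats(k)
    out["red"]=[]
    for i in range(1,n):
        if st[i][4]>10:
            ys,xs=np.where(l==i); P=np.array([ray(s,(x,y),38)[:2] for x,y in zip(xs,ys)]); mu=P.mean(0); w,v=np.linalg.eigh(np.cov(P.T)); d=v[:,1]
            out["red"].append((c[i].round(1),st[i][4],mu.round(1),np.degrees(np.arctan2(d[1],d[0])).round(1),np.sqrt(w).round(1)))
    if verbose:
        for k_ in out:
            for r in out[k_]: print(k_,*r)
    return out
E
python3 - <<'E'
from m import *
import pickle
s=pickle.load(open('w1.pkl','rb')); wrist(s)
img=s["img"];cv2.imwrite("pics/w1z.png",cv2.resize(img[95:300,195:375,::-1],None,fx=2.9,fy=2.9,interpolation=cv2.INTER_CUBIC))
for p in [(233,107),(361,137),(318,286),(205,263)]: print(ray(s,p,12).round(1))
g=cv2.cvtColor(img,cv2.COLOR_RGB2GRAY)
print(ray(s,(282,190),40).round(1))
E
```

```text
orange [248.1 161.3] [243 155  11  13 111] [ 567.7 -185.7]
orange [316.  164.5] [312 162   9   6  25] [ 596.4 -246.6]
red [294.5 211.4] 160 [ 539.1 -254.6] 68.1 [3.9 4.2]
red [265.5 257. ] 11 [ 475.  -251.5] -165.3 [0.4 3.9]
[ 605.1 -143.9   12. ]
[ 643.3 -283.3   12. ]
[ 458.5 -334.7   12. ]
[ 420.3 -192.6   12. ]
[ 554.3 -230.9   40. ]
```

View pics/w1z.png

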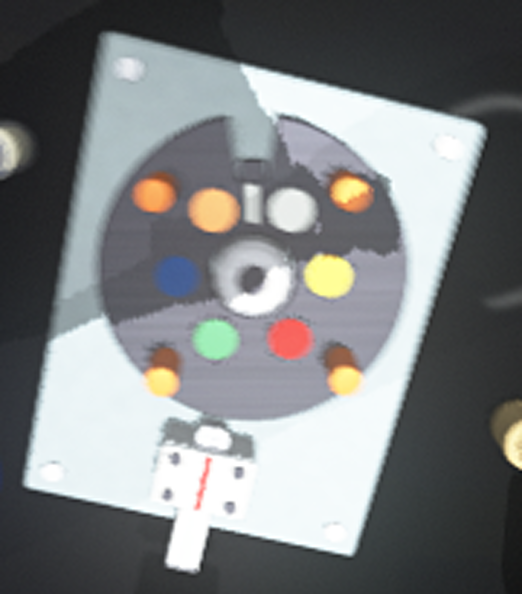

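```bash
python3 - <<'E'
from m import *
import pickle
s=pickle.load(open('w1.pkl','rb'))
P=np.array([ray(s,p,57)[:2] for p in [(315.7,159.8),(246.7,161.6),(250.9,226.7),(314,226.7)]])
print(P.round(1),P.mean(0)); c=P.mean(0)
for q in P: print(np.linalg.norm(q-c).round(1),np.degrees(np.arctan2(*(q-c)[::-1])).round(1))
# notch bottom middle (255,165)/mouth(252,120) zoomed
for z in [(255,160),(258,120)]: print(ray(s,(195+z[0]/2.9,95+z[1]/2.9),31)[:2])
rel((554,-231,53),-62)
E
```

```text
[[ 600.3 -244. ]
 [ 566.8 -184.6]
 [ 507.5 -218.6]
 [ 538.6 -277.3]] [ 553.26306308 -231.13055184]
48.7 -15.3
48.4 73.8
47.5 164.7
48.5 -107.6
[ 591.30795204 -212.36399619]
[ 604.4197133  -206.60168007]
t 2.35 pos [ 553.7 -235.2  229.5] yang -62.9 tiltz [-0.001 -0.005 -1.   ] F [-4.2 -0.8  0.2]
travel [ 0.28 -0.43 17.65] turn [ 0.2  0.2 -0.9]
```

>>> jog_arm(
  steps=[
    {"travel":[0,0,0],"turn":[0,0,0]},
    {"travel":[0,0,0],"turn":[0,0,0]},
    {"travel":[0,0,3],"turn":[0,0,0]},
    {"travel":[0,0,7],"turn":[0,0,0]},
    {"travel":[0,0,10],"turn":[0,0,0]},
    {"travel":[0,0,10],"turn":[0,0,0]},
    {"travel":[0,0,10],"turn":[0,0,0]},
  ],
)

```text
clock: 3.22
position: [555.2, -225.8, 131.9]
ee_rot: [3.046, 0.766, 0.003]
ft_force: [-0.2, -0.5, 0.2]
finger_gap: 85.3
```

```bash
python3 -c "
from h import *
rel((553.7,-231,53),-62)
s=arm.snapshot('wrist');cv2.imwrite('pics/w2.png',s['img'][:,:,::-1])
import pickle;pickle.dump(s,open('w2.pkl','wb'))"
```

```text
t 3.225 pos [ 555.2 -225.8  131.9] yang -61.8 tiltz [ 0.002 -0.    -1.   ] F [-0.2 -0.5  0.2]
travel [-0.39  0.38  7.89] turn [ 0.1 -0.1  0.2]
```

View pics/w2.png

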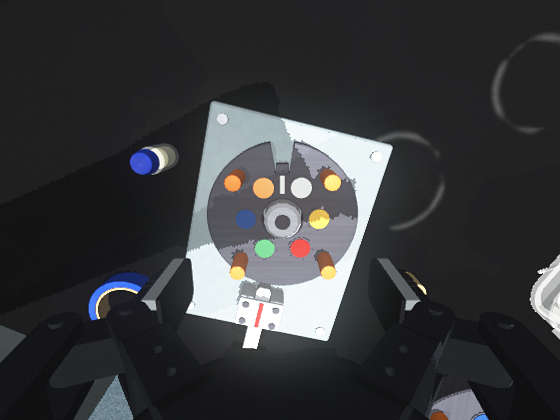

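The posts are at (233,183), (332,182), (327,272) and (238,272), with the spigot at (283,220).

```bash
python3 - <<'E'
from m import *
import pickle
s=pickle.load(open('w2.pkl','rb')); wrist(s,box=(180,90,400,350))
P=np.array([ray(s,p,57)[:2] for p in [(332.5,181),(232.5,182),(238,272),(327,272)]])
print(P.round(1),P.mean(0)); c=P.mean(0)
for q in P: print(np.linalg.norm(q-c).round(1),np.degrees(np.arctan2(*(q-c)[::-1])).round(1))
print(ray(s,(282.5,219),40))
C=[ray(s,p,12)[:2] for p in [(211,101),(393,147),(327,341)]]; print(C, [np.degrees(np.arctan2(*(b-a)[::-1])) for a,b in [(C[0],C[1]),(C[2],C[1])]])
E
```

```text
orange [233.9 180.2] [224 170  21  22 309] [ 568.4 -183.9]
orange [329.5 177.6] [323 174  17  12  24] [ 600.3 -239.6]
orange [318. 215.] [309 210  20  12 147] [ 574.  -246.1]
red [299.9 247.9] 289 [ 539.6 -252.3] -146.8 [3.9 4. ]
red [258.5 314.3] 83 [ 469.9 -251.3] -165.5 [0.9 7. ]
[[ 599.3 -242.5]
 [ 566.9 -183.6]
 [ 508.  -216.4]
 [ 539.  -274.1]] [ 553.30331769 -229.16641866]
47.9 -16.2
47.5 73.4
47.1 164.2
47.2 -107.6
[ 554.79427438 -228.5186725    40.        ]
[array([ 604.59167366, -139.55943914]), array([ 641.9053102 , -282.17659019]), array([ 457.02879675, -330.91832525])] [np.float64(-75.33807255671132), np.float64(14.769651542505063)]
```

```bash
python3 -c "
from h import *
rel((554,-229,53),-61)"
```

```text
t 3.275 pos [ 555.4 -226.2  132.2] yang -61.8 tiltz [ 0.003 -0.    -1.   ] F [-0.6  0.2 -0.9]
travel [-0.27  0.17  7.92] turn [ 0.1 -0.1 -0.8]
```

>>> jog_arm(
  steps=[
    {"travel":[-0.2,0.3,0.5],"turn":[0,0,0]},
    {"travel":[-0.2,0.3,2],"turn":[0,0,0]},
    {"travel":[-0.2,0.3,4],"turn":[0,0,0]},
    {"travel":[-0.2,0.3,4],"turn":[0,0,0]},
    {"travel":[-0.2,0.3,4],"turn":[0,0,0]},
  ],
)

```text
clock: 3.9
position: [553.8, -230.1, 90.1]
ee_rot: [-3.047, -0.764, 0.001]
ft_force: [0.1, -0.2, 1.0]
finger_gap: 85.7
```

```bash
python3 -c "
from h import *
rel((554,-229,53),-61);print(arm.observe()['joint_pos'].round(2))"
```

```text
t 3.9 pos [ 553.8 -230.1   90.1] yang -61.9 tiltz [-0.001 -0.    -1.   ] F [ 0.1 -0.2  1. ]
travel [ 0.07 -0.09  3.71] turn [-0.   0.  -0.9]
[-0.24  0.56  0.79  1.67 -0.44  1.1  -0.4 ]
```

>>> jog_arm(
  steps=[
    {"travel":[0.1,-0.1,1],"turn":[0,0,0]},
    {"travel":[0.1,-0.1,2],"turn":[0,0,0]},
    {"travel":[0.1,-0.1,3],"turn":[0,0,0]},
    {"travel":[0.1,-0.1,3.6],"turn":[0,0,0]},
    {"travel":[0.1,-0.1,3.6],"turn":[0,0,0]},
    {"travel":[0.1,-0.1,3.6],"turn":[0,0,0]},
  ],
)

```text
clock: 4.65
position: [554.5, -228.9, 54.5]
ee_rot: [3.047, 0.764, 0.0]
ft_force: [0.3, -0.1, -0.2]
finger_gap: 85.4
```

```bash
python3 -c "
from h import *
rel((554,-229,53),-61);print(arm.observe()['joint_pos'].round(2))
s=arm.snapshot('wrist');cv2.imwrite('pics/w3.png',s['img'][:,:,::-1])
s=arm.snapshot('scene');cv2.imwrite('pics/s3.png',cv2.resize(s['img'][150:290,180:360,::-1],None,fx=4,fy=4,interpolation=cv2.INTER_CUBIC))
"
```

```text
t 4.65 pos [ 554.5 -228.9   54.5] yang -61.9 tiltz [ 0. -0. -1.] F [ 0.3 -0.1 -0.2]
travel [-0.05 -0.01  0.15] turn [ 0.  -0.  -0.9]
[-0.22  0.61  0.76  1.7  -0.48  1.03 -0.38]
```

View pics/w3.png

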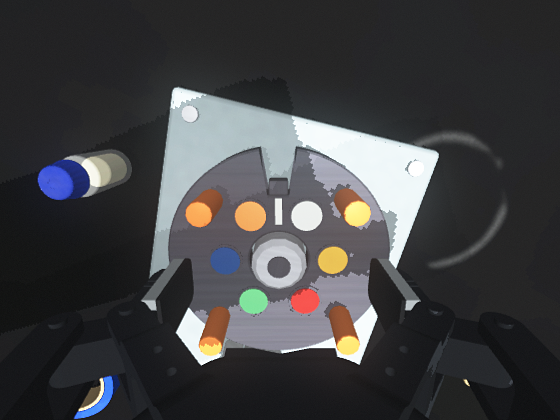

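View pics/s3.png

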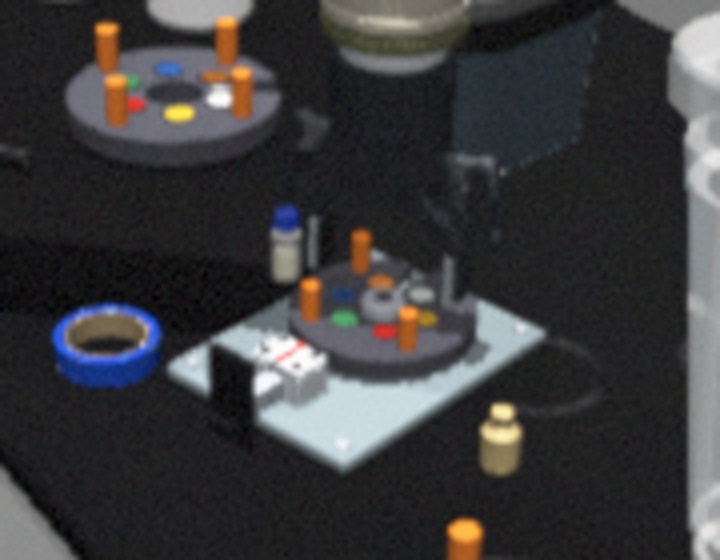

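>>> jog_arm(
  steps=[
    {"travel":[0,0,0],"turn":[0,0,-4]},
    {"travel":[0,0,0],"turn":[0,0,-9]},
    {"travel":[0,0,0],"turn":[0,0,-14]},
    {"travel":[0,0,0],"turn":[0,0,-18]},
    {"travel":[0,0,0],"turn":[0,0,-21]},
    {"travel":[0,0,0],"turn":[0,0,-24]},
    {"travel":[0,0,0],"turn":[0,0,-27]},
    {"travel":[0,0,0],"turn":[0,0,-30]},
  ],
)

```text
clock: 5.75
position: [554.5, -228.8, 54.7]
ee_rot: [2.745, 1.528, 0.001]
ft_force: [-0.0, 0.1, -0.4]
finger_gap: 85.3
```

```bash
python3 -c "
from h import *
rel((554,-229,53),-61);o=arm.observe();print(o['joint_pos'].round(2),o['ft_force'],o['wrist_torque'])
s=arm.snapshot('wrist');cv2.imwrite('pics/w4.png',s['img'][:,:,::-1])
"
```

```text
t 5.75 pos [ 554.5 -228.8   54.7] yang -31.8 tiltz [ 0.001 -0.    -1.   ] F [-0.   0.1 -0.4]
travel [-0.04 -0.04  0.17] turn [ 0.  -0.  29.2]
[-0.14  0.57  0.64  1.69 -0.39  1.01  0.08] [-0.01283313  0.08775136 -0.39388478] [ 0.01830637 -0.01505433 -0.26490232]
```

View pics/w4.png

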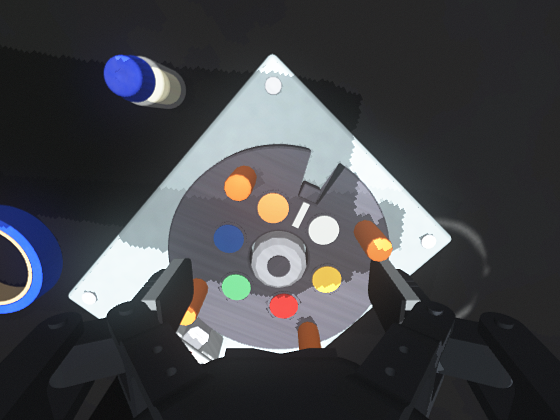

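>>> jog_arm(
  steps=[
    {"travel":[0,0,0],"turn":[0,0,-4]},
    {"travel":[0,0,0],"turn":[0,0,-8]},
    {"travel":[0,0,0],"turn":[0,0,-12]},
    {"travel":[0,0,0],"turn":[0,0,-16]},
    {"travel":[0,0,0],"turn":[0,0,-20]},
    {"travel":[0,0,0],"turn":[0,0,-24]},
    {"travel":[0,0,0],"turn":[0,0,-28]},
    {"travel":[0,0,0],"turn":[0,0,-32]},
  ],
)

```text
clock: 6.8
position: [554.5, -228.8, 54.6]
ee_rot: [2.217, 2.225, 0.0]
ft_force: [0.2, 0.1, 0.1]
finger_gap: 85.3
```

```bash
python3 -c "
from h import *
rel((554,-229,53),-61);o=arm.observe();print(o['joint_pos'].round(2),o['ft_force'],o['wrist_torque'])
s=arm.snapshot('wrist');cv2.imwrite('pics/w5.png',s['img'][:,:,::-1])
"
```

```text
t 6.8 pos [ 554.5 -228.8   54.6] yang 0.2 tiltz [ 0. -0. -1.] F [0.2 0.1 0.1]
travel [-0.02 -0.05  0.16] turn [ 0.  -0.  61.2]
[-0.05  0.54  0.51  1.69 -0.31  0.99  0.58] [0.16938689 0.07391598 0.08891699] [ 0.01055228  0.03426622 -0.23833845]
```

View pics/w5.png

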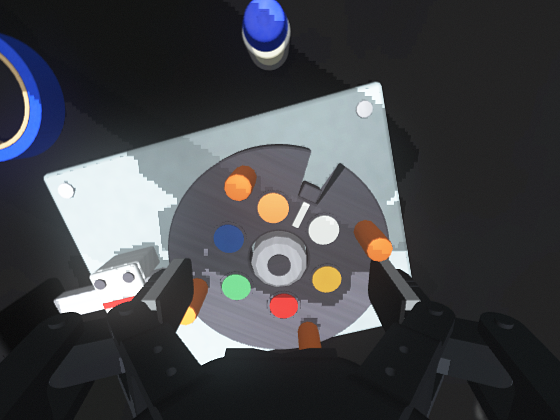

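The pair is being carried with almost no net force. I'll measure the notch angle relative to the tool, then continue.

```bash
cat > n.py <<'E'
from h import *
def postang(s,ctr=(554,-229),zs=57,r=48,tol=8):
    # orange pixels at post tops: sample each and vote on phase mod 90
    hsv=cv2.cvtColor(s["img"],cv2.COLOR_RGB2HSV); m=cv2.inRange(hsv,(5,150,180),(24,255,255))
    n,l,st,c=cv2.connectedComponentsWithStats(m)
    for i in range(1,n):
        if st[i][4]<40: continue
        p=ray(s,c[i],zs)[:2]-ctr
        if np.linalg.norm(p)<65: print(c[i].round(0),st[i][4],"r",np.linalg.norm(p).round(1),"ang",np.degrees(np.arctan2(p[1],p[0])).round(1))
E
python3 -c "
from n import *
s=arm.snapshot('wrist');postang(s)
for p in [(310,184),(325,157)]:
  q=ray(s,p,31)[:2]-(554,-229);print(p,np.linalg.norm(q),np.degrees(np.arctan2(q[1],q[0])))
"
```

```text
[237. 187.] 559 r 48.1 ang 113.2
[379. 249.] 464 r 45.6 ang 21.9
[326. 279.] 579 r 20.0 ang 5.9
(310, 184) 42.524075609626834 71.28386909820524
(325, 157) 57.47791092030578 69.13337585231373
```

>>> jog_arm(
  steps=[
    {"travel":[0,0,0],"turn":[0,0,-4]},
    {"travel":[0,0,0],"turn":[0,0,-8]},
    {"travel":[0,0,0],"turn":[0,0,-12]},
    {"travel":[0,0,0],"turn":[0,0,-16]},
    {"travel":[0,0,0],"turn":[0,0,-20]},
    {"travel":[0,0,0],"turn":[0,0,-24]},
    {"travel":[0,0,0],"turn":[0,0,-28]},
    {"travel":[0,0,0],"turn":[0,0,-32]},
  ],
)

```text
clock: 7.9
position: [554.5, -228.9, 54.6]
ee_rot: [1.52, 2.749, 0.0]
ft_force: [-0.9, 0.3, 1.6]
finger_gap: 85.1
```

>>> jog_arm(
  steps=[
    {"travel":[0,0,0],"turn":[0,0,-4]},
    {"travel":[0,0,0],"turn":[0,0,-8]},
    {"travel":[0,0,0],"turn":[0,0,-12]},
    {"travel":[0,0,0],"turn":[0,0,-16]},
    {"travel":[0,0,0],"turn":[0,0,-20]},
    {"travel":[0,0,0],"turn":[0,0,-24]},
    {"travel":[0,0,0],"turn":[0,0,-28]},
    {"travel":[0,0,0],"turn":[0,0,-32]},
  ],
)

```text
clock: 8.9
position: [554.5, -228.6, 54.5]
ee_rot: [0.704, 3.062, 0.0]
ft_force: [0.4, 0.8, 1.8]
finger_gap: 85.2
```

```bash
python3 -c "
from n import *
rel((554,-229,53),-61);o=arm.observe();print(o['joint_pos'].round(2),o['ft_force'],o['wrist_torque'])
s=arm.snapshot('wrist');cv2.imwrite('pics/w6.png',s['img'][:,:,::-1]);postang(s)
"
```

```text
t 8.9 pos [ 554.5 -228.6   54.5] yang 64.1 tiltz [ 0.  0. -1.] F [0.4 0.8 1.8]
travel [ 0.03 -0.05  0.15] turn [  0.   -0.  125.1]
[ 0.13  0.5   0.27  1.68 -0.16  0.98  1.58] [0.42106069 0.77773075 1.78544392] [ 0.19937013  0.02709903 -0.23895053]
[243. 187.] 123 r 48.7 ang 173.8
[273. 212.] 477 r 35.5 ang 160.8
[380. 249.] 460 r 45.9 ang 87.3
[327. 279.] 570 r 20.0 ang 74.2
[188. 317.] 175 r 47.4 ang -95.4
```

View pics/w6.png

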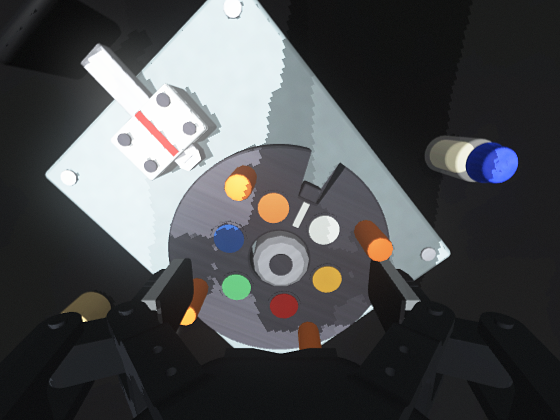

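>>> jog_arm(
  steps=[
    {"travel":[0,0,0],"turn":[0,0,-4]},
    {"travel":[0,0,0],"turn":[0,0,-8]},
    {"travel":[0,0,0],"turn":[0,0,-12]},
    {"travel":[0,0,0],"turn":[0,0,-16]},
    {"travel":[0,0,0],"turn":[0,0,-20]},
    {"travel":[0,0,0],"turn":[0,0,-24]},
    {"travel":[0,0,0],"turn":[0,0,-28]},
    {"travel":[0,0,0],"turn":[0,0,-32]},
  ],
)

```text
clock: 9.95
position: [554.5, -228.2, 54.5]
ee_rot: [-0.167, 3.137, 0.001]
ft_force: [-0.1, 2.5, 1.4]
finger_gap: 85.5
```

>>> jog_arm(
  steps=[
    {"travel":[0,0,0],"turn":[0,0,-4]},
    {"travel":[0,0,0],"turn":[0,0,-8]},
    {"travel":[0,0,0],"turn":[0,0,-12]},
    {"travel":[0,0,0],"turn":[0,0,-16]},
    {"travel":[0,0,0],"turn":[0,0,-20]},
    {"travel":[0,0,0],"turn":[0,0,-23]},
    {"travel":[0,0,0],"turn":[0,0,-25]},
    {"travel":[0,0,0],"turn":[0,0,-26]},
  ],
)

```text
clock: 10.95
position: [554.4, -228.2, 54.4]
ee_rot: [0.869, -3.019, -0.001]
ft_force: [-0.8, 3.7, 3.6]
finger_gap: 85.6
```

```bash
python3 -c "
from n import *
rel((554,-229,53),126);o=arm.observe();print(o['joint_pos'].round(2),o['ft_force'],o['wrist_torque'])
s=arm.snapshot('wrist');cv2.imwrite('pics/w7.png',s['img'][:,:,::-1]);postang(s)
import pickle;pickle.dump(s,open('w7.pkl','wb'))
"
```

```text
t 10.95 pos [ 554.4 -228.2   54.4] yang 122.1 tiltz [-0.     0.001 -1.   ] F [-0.8  3.7  3.6]
travel [ 0.07 -0.05  0.14] turn [ 0.   0.  -3.9]
[ 0.29  0.49  0.06  1.67 -0.03  0.98  2.49] [-0.78101316  3.70089566  3.6012567 ] [ 0.67643245  0.332716   -0.39410614]
[240. 194.] 76 r 46.6 ang -127.1
[273. 209.] 659 r 37.4 ang -143.6
[380. 250.] 441 r 47.6 ang 145.2
[327. 279.] 578 r 21.5 ang 133.1
[189. 317.] 170 r 45.7 ang -37.8
```

View pics/w7.png

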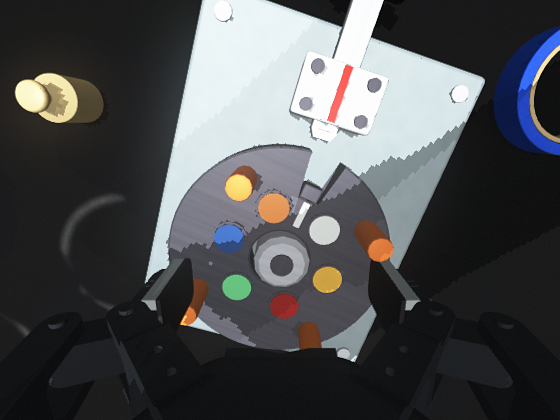

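```bash
python3 - <<'E'
from m import *
import pickle
s=pickle.load(open('w7.pkl','rb'));cv2.imwrite("pics/w7z.png",cv2.resize(s["img"][40:300,220:420,::-1],None,fx=3,fy=2.3*1,interpolation=cv2.INTER_CUBIC) if 0 else cv2.resize(s["img"][110:290,230:400,::-1],None,fx=3.3,fy=3.3,interpolation=cv2.INTER_CUBIC))
wrist(s,box=(220,0,420,300))
E
```

```text
orange [239.8 187.8] [225 173  28  28 123] [ 523.6 -267.6]
orange [273.5 208.7] [259 194  30  29 659] [ 523.8 -251.2]
orange [373.4 241.1] [ 355  221   38   41 1003] [ 513.3 -206.8]
orange [326.9 279.2] [313 267  29  26 590] [ 539.3 -213.3]
red [339.6  93.2] 451 [ 468.9 -251.8] -165.0 [1.  6.9]
red [284. 297.] 108 [ 567.5 -218. ] 122.9 [1.  3.1]
```

View pics/w7z.png

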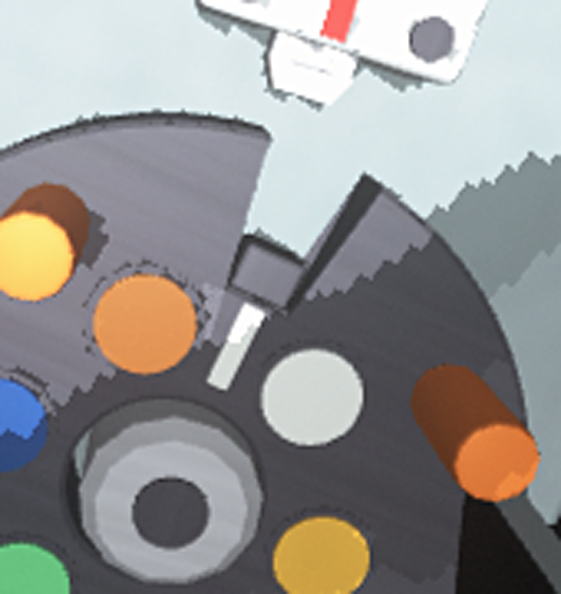

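```bash
python3 - <<'E'
from m import *
import pickle
s=pickle.load(open('w7.pkl','rb'))
f=lambda p,z: ray(s,(230+p[0]/3.3-.35,110+p[1]/3.3-.35),z)[:2]
sp=f((172,508),40); print("spigot",sp)
L,R=f((268,135),31),f((368,178),31); print("mouth",L,R,np.linalg.norm(L-R),(L+R)/2)
br=f((289,310),31); print("bottom right",br)
w=[f((254,308),31),f((219,383),31)]; print("white",w)
a=np.radians(14.8); ux=np.array([np.cos(a),np.sin(a)]); uy=np.array([-ux[1],ux[0]])
red=np.array([468.9,-251.8]); 
for n,p in [("L",L),("R",R),("mid",(L+R)/2),("sp",sp),("br",br),("w0",w[0]),("w1",w[1]),("red",red),("nose",f((297,97),28))]:
    q=p-np.array([554,-229]); print(n,"fix x %.1f y %.1f  | rel red y %.1f"%(q@ux,q@uy,(p-red)@uy))
d=(L+R)/2-sp; print("notch ang",np.degrees(np.arctan2(d[1],d[0]))%360)
E
```

```text
spigot [ 550.72992116 -230.03061219]
mouth [ 496.17345267 -247.74990003] [ 493.51341175 -231.70407499] 16.264818439851574 [ 494.84343221 -239.72698751]
bottom right [ 516.54873933 -230.22358883]
white [array([ 519.14996865, -234.9642502 ]), array([ 532.28184715, -232.86083297])]
L fix x -60.7 y -3.4  | rel red y -3.1
R fix x -59.2 y 12.8  | rel red y 13.1
mid fix x -59.9 y 4.7  | rel red y 5.0
sp fix x -3.4 y -0.2  | rel red y 0.1
br fix x -36.5 y 8.4  | rel red y 8.7
w0 fix x -35.2 y 3.1  | rel red y 3.4
w1 fix x -22.0 y 1.8  | rel red y 2.1
red fix x -88.1 y -0.3  | rel red y 0.0
nose fix x -67.0 y -0.7  | rel red y -0.4
notch ang 189.84290362627118
```

>>> jog_arm(
  steps=[
    {"travel":[0,0,0],"turn":[0,0,-1.5]},
    {"travel":[0,0,0],"turn":[0,0,-3]},
    {"travel":[0,0,0],"turn":[0,0,-4]},
    {"travel":[0,0,0],"turn":[0,0,-4.4]},
    {"travel":[0,0,0],"turn":[0,0,-4.4]},
  ],
)

```text
clock: 11.62
position: [554.5, -228.4, 54.3]
ee_rot: [-0.986, 2.983, 0.0]
ft_force: [-0.8, 4.5, 3.9]
finger_gap: 85.6
```

```bash
python3 - <<'E'
from m import *
import pickle
rel((554,-229,53),126)
s=arm.snapshot("wrist");pickle.dump(s,open('w8.pkl','wb'));cv2.imwrite("pics/w8z.png",cv2.resize(s["img"][60:270,240:410,::-1],None,fx=2.8,fy=2.8,interpolation=cv2.INTER_CUBIC))
wrist(s,box=(220,0,420,300))
E
```

```text
t 11.625 pos [ 554.5 -228.4   54.3] yang 126.6 tiltz [ 0.  0. -1.] F [-0.8  4.5  3.9]
travel [ 0.08 -0.02  0.13] turn [0.  0.  0.6]
orange [239.8 188.4] [226 174  27  27 129] [ 527.  -269.8]
orange [273.8 208.2] [259 194  31  29 696] [ 525.5 -253.6]
orange [373.9 241.3] [ 355  221   39   41 1005] [ 511.7 -209.9]
orange [327.3 279.4] [313 267  29  26 592] [ 538.1 -214.4]
red [354.6  98.5] 447 [ 468.8 -251.8] -165.0 [1.  6.9]
red [284.5 297. ] 106 [ 566.6 -216.9] 126.6 [1.  3.1]
```

View pics/w8z.png

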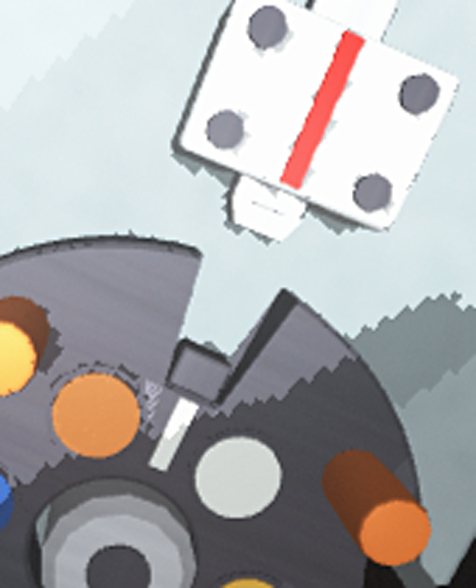

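```bash
python3 - <<'E'
from m import *
import pickle
s=pickle.load(open('w8.pkl','rb'))
f=lambda p,z: ray(s,(240+p[0]/2.8-.35,60+p[1]/2.8-.35),z)[:2]
a=np.radians(14.8); ux=np.array([np.cos(a),np.sin(a)]); uy=np.array([-ux[1],ux[0]]); red=np.array([468.8,-251.8])
for n,p,z in [("L",(201,253),31),("R",(284,290),31),("br",(219,402),31),("w0",(188,402),31),("w1",(160,467),31),("nose",(252,233),30),("noseR",(278,240),30),("noseL",(234,222),30),("redtop",(352,36),38),("redbot",(291,184),38),("guideL",(179,152),38),("guideR",(386,228),38),("sp",(120,565),40)]:
    q=f(p,z)-red; print(n,"x %.1f y %.1f"%(q@ux-88,q@uy))
E
```

```text
L x -60.3 y -7.8
R x -59.9 y 8.2
br x -37.1 y 5.9
w0 x -35.0 y 0.7
w1 x -21.6 y 0.8
nose x -66.6 y -0.8
noseR x -67.2 y 3.8
noseL x -67.2 y -4.5
redtop x -99.3 y -0.3
redbot x -76.0 y 0.4
guideL x -73.8 y -18.2
guideR x -75.5 y 17.7
sp x -4.4 y -0.4
```

The notch midline is within 0.5 mm of the red line and the nose. I'll back off the posts and lift out.

>>> jog_arm(
  steps=[
    {"travel":[0,0,0],"turn":[0,0,2]},
    {"travel":[0,0,0],"turn":[0,0,5]},
    {"travel":[0,0,0],"turn":[0,0,8]},
    {"travel":[0,0,0],"turn":[0,0,8]},
    {"travel":[0,0,-2],"turn":[0,0,8]},
    {"travel":[0,0,-5],"turn":[0,0,10]},
    {"travel":[0,0,-7],"turn":[0,0,15]},
    {"travel":[0,0,-7],"turn":[0,0,21.5]},
  ],
)

```text
clock: 12.68
position: [555.3, -229.8, 126.4]
ee_rot: [-0.406, 3.112, -0.004]
ft_force: [-0.6, -0.4, 0.2]
finger_gap: 85.2
```

```bash
python3 - <<'E'
from m import *
import pickle
rel((392,-272,125),104.8); print(arm.observe()["joint_pos"].round(2))
s=arm.snapshot("wrist");pickle.dump(s,open('w9.pkl','wb'));cv2.imwrite("pics/w9.png",s["img"][:,:,::-1])
wrist(s,box=(220,0,420,300))
E
```

```text
t 12.675 pos [ 555.3 -229.8  126.4] yang 104.9 tiltz [ 0.003 -0.002 -1.   ] F [-0.6 -0.4  0.2]
travel [16.87  0.11  0.09] turn [-0.2  0.2  0.1]
[ 0.24  0.42  0.12  1.61 -0.05  1.11  2.21]
orange [336.4 182.1] [328 172  18  19 241] [ 512.7 -204.4]
orange [319.8 219. ] [310 210  21  19 312] [ 539.8 -207.5]
orange [235.7 260.2] [226 250  18  26 244] [ 584.6 -255.9]
orange [324.5 267.6] [316 254  19  28 381] [ 573.9 -193.5]
red [284.5  95. ] 148 [ 468.5 -251.3] -164.9 [0.7 6.7]
red [298.6 248. ] 304 [ 572.  -212.1] -174.7 [3.9 4. ]
```

View pics/w9.png

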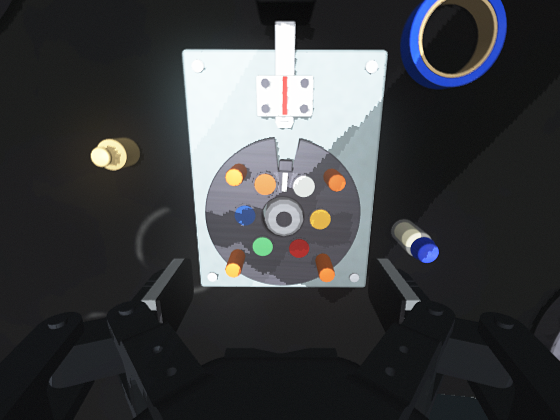

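The notch (287,140), seat (286,163), red line (285,95) and bolt nose (286,124) are all in line. Next I'll shut the fingers and go behind the tab.

>>> jog_arm(
  steps=[
    {"travel":[3,0,0],"turn":[0,0,0]},
    {"travel":[7,0,0],"turn":[0,0,0]},
    {"travel":[11,0.1,0],"turn":[0,0,0]},
    {"travel":[15,0.1,0],"turn":[0,0,0]},
    {"travel":[17.2,0.1,0],"turn":[0,0,0]},
    {"travel":[17.2,0.1,1],"turn":[0,0,0]},
    {"travel":[17.2,0.1,3],"turn":[0,0,0]},
    {"travel":[17.2,0.1,3],"turn":[0,0,0]},
  ],
  fingers=0,
  force=40,
)

```text
clock: 13.72
position: [388.1, -271.2, 92.7]
ee_rot: [0.414, -3.112, -0.003]
ft_force: [0.1, -0.4, 0.7]
finger_gap: -0.3
```

```bash
python3 - <<'E'
from m import *
rel((392,-272,46),104.8); print(arm.observe()["joint_pos"].round(2))
s=arm.snapshot("wrist");cv2.imwrite("pics/w10.png",s["img"][:,:,::-1])
s=arm.snapshot('scene');cv2.imwrite('pics/s10.png',cv2.resize(s['img'][150:290,180:360,::-1],None,fx=4,fy=4,interpolation=cv2.INTER_CUBIC))
E
```

```text
t 13.725 pos [ 388.1 -271.2   92.7] yang 105.2 tiltz [-0.003  0.001 -1.   ] F [ 0.1 -0.4  0.7]
travel [-0.36 -0.19  4.67] turn [ 0.1 -0.1  0.4]
[ 0.39  0.21  0.18  1.98 -0.04  0.96  2.42]
```

View pics/w10.png

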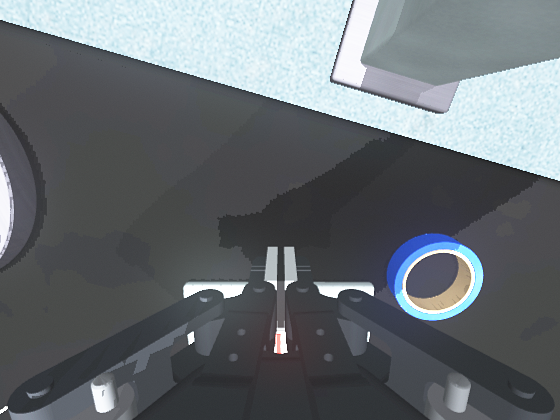

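View pics/s10.png

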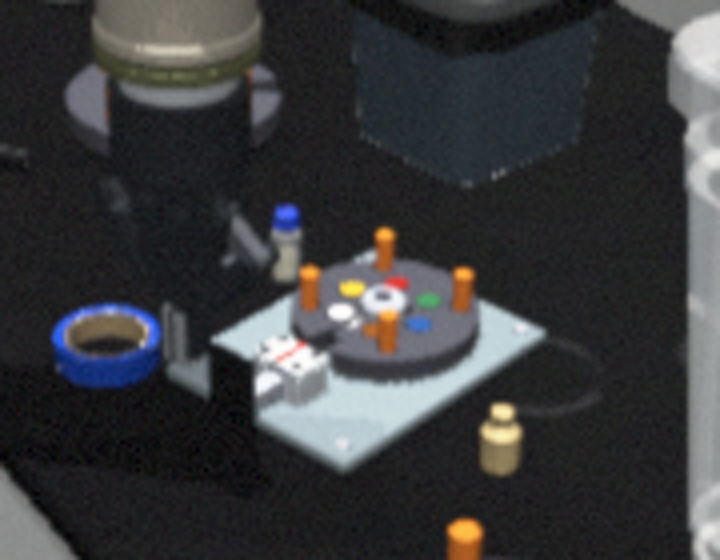

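>>> jog_arm(
  steps=[
    {"travel":[0,-0.1,1],"turn":[0,0,0.3]},
    {"travel":[0,-0.15,3],"turn":[0,0,0.3]},
    {"travel":[0,-0.15,4.6],"turn":[0,0,0.3]},
    {"travel":[-0.4,-0.15,4.6],"turn":[0,0,0.3]},
    {"travel":[-0.8,-0.15,4.6],"turn":[0,0,0.3]},
    {"travel":[-0.8,-0.15,4.6],"turn":[0,0,0.3]},
    {"travel":[-0.8,-0.15,4.6],"turn":[0,0,0.3]},
  ],
)

```text
clock: 14.7
position: [396.4, -271.9, 48.8]
ee_rot: [-0.403, 3.115, -0.001]
ft_force: [0.5, -1.0, 0.0]
finger_gap: 0.1
```

```bash
cat >> h.py <<'E'
AX=np.array([554,-229.]);_a=np.radians(14.9);UX=np.array([np.cos(_a),np.sin(_a)]);UY=np.array([-UX[1],UX[0]])
def fs():
    o=arm.observe();p=o["position"][:2]-AX;f=o["ft_force"]
    print("t",o["clock"],"fix x %.1f y %.1f z %.1f  Fx %.1f Fy %.1f Fz %.1f"%(p@UX,p@UY,o["position"][2],f[:2]@UX,f[:2]@UY,f[2]))
E
python3 - <<'E'
from h import *
rel((392,-272,46),104.8);fs()
E
```

```text
t 14.7 pos [ 396.4 -271.9   48.8] yang 104.8 tiltz [ 0.001 -0.    -1.   ] F [ 0.5 -1.   0. ]
travel [0.43 0.1  0.28] turn [-0.  0. -0.]
t 14.7 fix x -163.3 y -0.9 z 48.8  Fx 0.3 Fy -1.1 Fz 0.0
```

>>> jog_arm(
  steps=[
    {"travel":[-0.3,0,0.2],"turn":[0,0,0]},
    {"travel":[-0.6,0,0.2],"turn":[0,0,0]},
    {"travel":[-0.8,0,0.2],"turn":[0,0,0]},
    {"travel":[-1.0,0,0.2],"turn":[0,0,0]},
    {"travel":[-1.1,0,0.2],"turn":[0,0,0]},
    {"travel":[-1.2,0,0.2],"turn":[0,0,0]},
    {"travel":[-1.3,0,0.2],"turn":[0,0,0]},
  ],
)

```text
clock: 15.58
position: [407.8, -268.7, 46.2]
ee_rot: [0.402, -3.114, -0.0]
ft_force: [-7.0, 0.5, 5.3]
finger_gap: -0.2
```

```bash
python3 - <<'E'
from h import *
fs()
import pickle
s=pickle.load(open('w8.pkl','rb'))
f=lambda p,z: ray(s,(240+p[0]/2.8-.35,60+p[1]/2.8-.35),z)[:2]
for z in (24,28,31):print([np.round((f(p,z)-AX)@UX,1) for p in [(185,342),(235,362),(210,352)]])
E
```

```text
t 15.575 fix x -151.5 y -0.7 z 46.2  Fx -6.6 Fy 2.3 Fz 5.3
[np.float64(-44.1), np.float64(-44.1), np.float64(-44.1)]
[np.float64(-44.7), np.float64(-44.7), np.float64(-44.7)]
[np.float64(-45.2), np.float64(-45.1), np.float64(-45.1)]
```

>>> jog_arm(
  steps=[
    {"travel":[-0.1,0,0],"turn":[0,0,0]},
    {"travel":[-0.25,0,0],"turn":[0,0,0]},
    {"travel":[-0.4,0,0],"turn":[0,0,0]},
    {"travel":[-0.55,0,0],"turn":[0,0,0]},
    {"travel":[-0.7,0,0],"turn":[0,0,0]},
    {"travel":[-0.85,0,0],"turn":[0,0,0]},
    {"travel":[-1.0,0,0],"turn":[0,0,0]},
    {"travel":[-1.1,0,0],"turn":[0,0,0]},
  ],
)

```text
clock: 16.58
position: [418.0, -265.9, 46.2]
ee_rot: [0.401, -3.114, -0.001]
ft_force: [-5.9, 0.2, 5.8]
finger_gap: 0.2
```

```bash
python3 - <<'E'
from h import *
fs()
for n,b,k in (("top",(160,290,225,365),4.5),("scene",(190,280,180,340),5)):
    s=arm.snapshot(n);cv2.imwrite(f"pics/{n}11.png",cv2.resize(s["img"][b[0]:b[1],b[2]:b[3],::-1],None,fx=k,fy=k,interpolation=cv2.INTER_CUBIC))
E
```

```text
t 16.575 fix x -140.9 y -0.7 z 46.2  Fx -5.6 Fy 1.7 Fz 5.8
```

View pics/scene11.png

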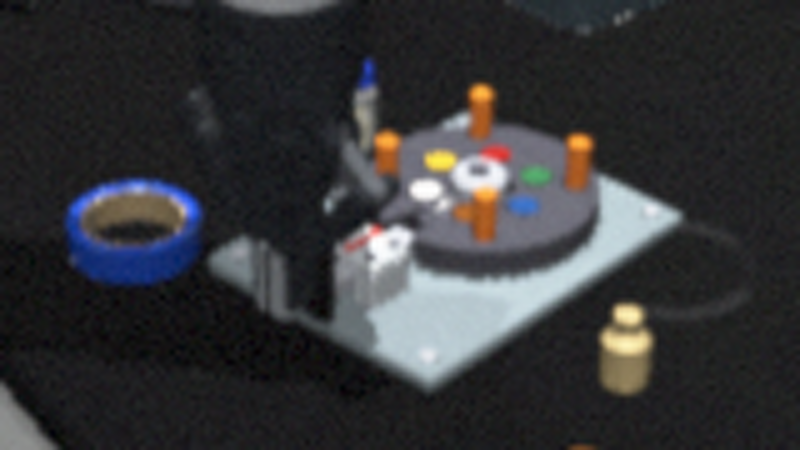

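>>> jog_arm(
  steps=[
    {"travel":[-0.1,0,0],"turn":[0,0,0]},
    {"travel":[-0.2,0,0],"turn":[0,0,0]},
    {"travel":[-0.3,0,0],"turn":[0,0,0]},
    {"travel":[-0.4,0,0],"turn":[0,0,0]},
    {"travel":[-0.45,0,0],"turn":[0,0,0]},
  ],
)

```text
clock: 17.3
position: [421.4, -265.1, 46.1]
ee_rot: [0.4, -3.112, -0.001]
ft_force: [-9.8, -1.1, 7.1]
finger_gap: 0.1
```

```bash
python3 -c "
from h import *
fs()"
```

```text
t 17.3 fix x -137.4 y -0.7 z 46.1  Fx -9.7 Fy 1.5 Fz 7.1
```

>>> jog_arm(
  steps=[
    {"travel":[-0.07,0,0],"turn":[0,0,0]},
    {"travel":[-0.14,0,0],"turn":[0,0,0]},
  ],
)

```text
clock: 17.55
position: [422.7, -264.7, 46.1]
ee_rot: [0.4, -3.112, -0.001]
ft_force: [-9.0, -0.8, 6.6]
finger_gap: -0.0
```

```bash
python3 -c "
from h import *
fs()"
```

```text
t 17.55 fix x -136.0 y -0.8 z 46.1  Fx -8.9 Fy 1.5 Fz 6.6
```

>>> jog_arm(
  steps=[
    {"travel":[-0.07,0,0],"turn":[0,0,0]},
    {"travel":[-0.14,0,0],"turn":[0,0,0]},
  ],
)

```text
clock: 17.8
position: [424.1, -264.4, 46.1]
ee_rot: [0.4, -3.112, -0.001]
ft_force: [-9.7, -0.7, 7.7]
finger_gap: -0.1
```

```bash
python3 -c "
from h import *
fs()"
```

```text
t 17.8 fix x -134.7 y -0.8 z 46.1  Fx -9.6 Fy 1.9 Fz 7.7
```

>>> jog_arm(
  steps=[
    {"travel":[-0.06,0,0],"turn":[0,0,0]},
    {"travel":[-0.12,0,0],"turn":[0,0,0]},
  ],
)

```text
clock: 18.05
position: [425.2, -264.0, 46.1]
ee_rot: [0.4, -3.112, -0.001]
ft_force: [-8.9, 0.3, 7.4]
finger_gap: 0.2
```

```bash
python3 -c "
from h import *
fs()"
```

```text
t 18.05 fix x -133.4 y -0.7 z 46.1  Fx -8.5 Fy 2.6 Fz 7.4
```

>>> jog_arm(
  steps=[
    {"travel":[-0.06,0,0],"turn":[0,0,0]},
    {"travel":[-0.12,0,0],"turn":[0,0,0]},
  ],
)

```text
clock: 18.3
position: [426.4, -263.7, 46.1]
ee_rot: [0.4, -3.112, -0.001]
ft_force: [-10.7, -0.9, 7.0]
finger_gap: 0.2
```

```bash
python3 -c "
from h import *
fs()"
```

```text
t 18.3 fix x -132.2 y -0.7 z 46.1  Fx -10.6 Fy 1.9 Fz 7.0
```

>>> jog_arm(
  steps=[
    {"travel":[-0.05,0,0],"turn":[0,0,0]},
    {"travel":[-0.1,0,0],"turn":[0,0,0]},
  ],
)

```text
clock: 18.55
position: [427.4, -263.5, 46.1]
ee_rot: [0.4, -3.112, -0.001]
ft_force: [-9.8, -0.9, 7.0]
finger_gap: -0.2
```

```bash
python3 -c "
from h import *
fs()"
```

```text
t 18.55 fix x -131.2 y -0.7 z 46.1  Fx -9.7 Fy 1.7 Fz 7.0
```

>>> jog_arm(
  steps=[
    {"travel":[-0.05,0,0],"turn":[0,0,0]},
    {"travel":[-0.08,0,0],"turn":[0,0,0]},
  ],
)

```text
clock: 18.8
position: [428.1, -263.2, 46.0]
ee_rot: [0.4, -3.112, -0.002]
ft_force: [-8.8, -0.3, 7.2]
finger_gap: 0.3
```

```bash
python3 -c "
from h import *
fs()"
```

```text
t 18.8 fix x -130.4 y -0.7 z 46.0  Fx -8.6 Fy 2.0 Fz 7.2
```

>>> jog_arm(
  steps=[
    {"travel":[-0.04,0,0],"turn":[0,0,0]},
    {"travel":[-0.08,0,0],"turn":[0,0,0]},
  ],
)

```text
clock: 19.05
position: [428.9, -263.0, 46.1]
ee_rot: [0.4, -3.112, -0.001]
ft_force: [-9.7, -0.8, 7.8]
finger_gap: -0.3
```

```bash
python3 -c "
from h import *
fs()"
```

```text
t 19.05 fix x -129.6 y -0.7 z 46.1  Fx -9.6 Fy 1.7 Fz 7.8
```

>>> jog_arm(
  steps=[
    {"travel":[-0.04,0,0],"turn":[0,0,0]},
    {"travel":[-0.08,0,0],"turn":[0,0,0]},
  ],
)

```text
clock: 19.3
position: [429.7, -262.8, 46.1]
ee_rot: [0.4, -3.112, -0.001]
ft_force: [-8.9, -0.5, 6.9]
finger_gap: -0.1
```

```bash
python3 -c "
from h import *
fs()"
```

```text
t 19.3 fix x -128.8 y -0.7 z 46.1  Fx -8.7 Fy 1.8 Fz 6.9
```

>>> jog_arm(
  steps=[
    {"travel":[-0.04,0,0],"turn":[0,0,0]},
    {"travel":[-0.08,0,0],"turn":[0,0,0]},
  ],
)

```text
clock: 19.55
position: [430.3, -262.7, 46.0]
ee_rot: [0.4, -3.112, -0.002]
ft_force: [-11.9, -1.1, 8.8]
finger_gap: 0.0
```

```bash
python3 -c "
from h import *
fs()
s=arm.snapshot('top');cv2.imwrite('pics/top12.png',cv2.resize(s['img'][170:280,235:355,::-1],None,fx=5,fy=5,interpolation=cv2.INTER_CUBIC))"
```

```text
t 19.55 fix x -128.2 y -0.7 z 46.0  Fx -11.8 Fy 2.0 Fz 8.8
```

View pics/top12.png

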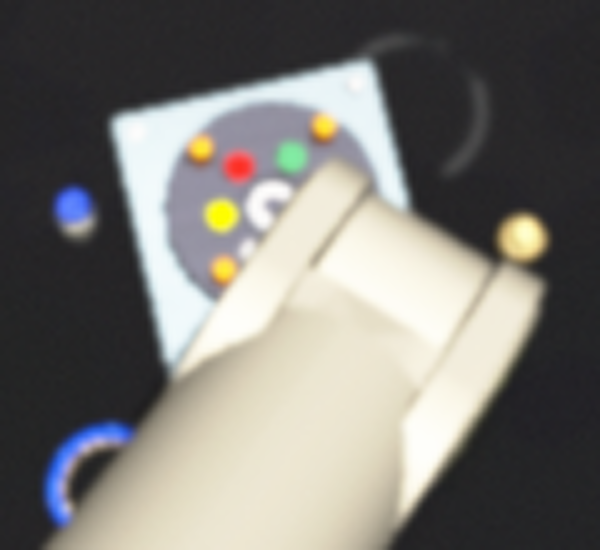

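>>> jog_arm(
  steps=[
    {"travel":[-0.03,0,0],"turn":[0,0,0]},
  ],
)

```text
clock: 19.73
position: [430.3, -262.7, 46.0]
ee_rot: [0.399, -3.112, -0.002]
ft_force: [-11.8, -0.7, 8.9]
finger_gap: -0.1
```

```bash
python3 -c "
from h import *
fs()"
```

```text
t 19.725 fix x -128.2 y -0.8 z 46.0  Fx -11.6 Fy 2.4 Fz 8.9
```

>>> jog_arm(
  steps=[
    {"travel":[-0.03,0,0],"turn":[0,0,0]},
  ],
)

```text
clock: 19.85
position: [430.4, -262.7, 46.0]
ee_rot: [0.399, -3.111, -0.002]
ft_force: [-12.5, -0.6, 10.2]
finger_gap: 0.1
```

```bash
python3 -c "
from h import *
fs()"
```

```text
t 19.85 fix x -128.2 y -0.8 z 46.0  Fx -12.3 Fy 2.6 Fz 10.2
```

It has stopped at x=-128.2 while the force rises, so the nose is on the seat. I'll relieve the vertical rubbing and build up to 16 N.

>>> jog_arm(
  steps=[
    {"travel":[-0.03,0,-0.1],"turn":[0,0,0]},
    {"travel":[-0.05,0,-0.15],"turn":[0,0,0]},
  ],
)

```text
clock: 20.1
position: [430.3, -262.6, 46.3]
ee_rot: [0.399, -3.11, -0.002]
ft_force: [-6.7, -4.2, -6.3]
finger_gap: 0.1
```

```bash
python3 -c "
from h import *
fs()"
```

```text
t 20.1 fix x -128.1 y -0.6 z 46.3  Fx -7.6 Fy -2.3 Fz -6.3
```

>>> jog_arm(
  steps=[
    {"travel":[-0.03,0,0.05],"turn":[0,0,0]},
    {"travel":[-0.05,0,0.05],"turn":[0,0,0]},
  ],
)

```text
clock: 20.35
position: [430.4, -262.6, 46.2]
ee_rot: [0.398, -3.11, -0.002]
ft_force: [-12.8, -3.1, 2.9]
finger_gap: 0.2
```

```bash
python3 -c "
from h import *
fs()"
```

```text
t 20.35 fix x -128.1 y -0.7 z 46.2  Fx -13.1 Fy 0.3 Fz 2.9
```

Fx is 13.1 N with little rubbing. Next, a small step toward 16 N.

>>> jog_arm(
  steps=[
    {"travel":[-0.05,0,0],"turn":[0,0,0]},
    {"travel":[-0.08,0,0],"turn":[0,0,0]},
  ],
)

```text
clock: 20.6
position: [430.4, -262.6, 46.1]
ee_rot: [0.397, -3.109, -0.003]
ft_force: [-15.0, -3.3, 6.4]
finger_gap: 0.2
```

```bash
python3 -c "
from h import *
fs()"
```

```text
t 20.6 fix x -128.0 y -0.7 z 46.1  Fx -15.3 Fy 0.7 Fz 6.4
```

>>> jog_arm(
  steps=[
    {"travel":[-0.03,0,-0.02],"turn":[0,0,0]},
    {"travel":[-0.03,0,-0.02],"turn":[0,0,0]},
  ],
)

```text
clock: 20.85
position: [430.5, -262.6, 46.2]
ee_rot: [0.397, -3.108, -0.003]
ft_force: [-15.3, -2.6, 3.9]
finger_gap: 0.1
```

```bash
python3 -c "
from h import *
fs()"
```

```text
t 20.85 fix x -128.0 y -0.7 z 46.2  Fx -15.4 Fy 1.4 Fz 3.9
```

>>> jog_arm(
  steps=[
    {"travel":[-0.03,0,0],"turn":[0,0,0]},
    {"travel":[-0.03,0,0],"turn":[0,0,0]},
    {"travel":[-0.03,0,0],"turn":[0,0,0]},
  ],
)

```text
clock: 21.22
position: [430.5, -262.6, 46.2]
ee_rot: [0.396, -3.108, -0.003]
ft_force: [-15.7, -3.8, 5.5]
finger_gap: -0.3
```

```bash
python3 -c "
from h import *
fs()"
```

```text
t 21.225 fix x -128.0 y -0.7 z 46.2  Fx -16.2 Fy 0.4 Fz 5.5
```

>>> jog_arm(
  steps=[
    {"travel":[0,0,0],"turn":[0,0,0]},
    {"travel":[0,0,0],"turn":[0,0,0]},
    {"travel":[0,0,0],"turn":[0,0,0]},
  ],
)

```text
clock: 21.6
position: [430.5, -262.6, 46.2]
ee_rot: [0.396, -3.108, -0.003]
ft_force: [-16.3, -3.1, 6.2]
finger_gap: -0.0
```

```bash
python3 -c "
from h import *
fs()"
```

```text
t 21.6 fix x -128.0 y -0.7 z 46.2  Fx -16.5 Fy 1.2 Fz 6.2
```

Held at about 16 N for over 0.7 s. Now I'll let go, straight back and then up.

>>> jog_arm(
  steps=[
    {"travel":[0.5,0,0],"turn":[0,0,0]},
    {"travel":[1.5,0,0],"turn":[0,0,0]},
    {"travel":[3,0,0],"turn":[0,0,0]},
    {"travel":[3.5,0,-1],"turn":[0,0,0]},
    {"travel":[3.5,0,-4],"turn":[0,0,0]},
    {"travel":[3.5,0,-8],"turn":[0,0,0]},
    {"travel":[0,0,-10],"turn":[0,0,0]},
    {"travel":[-5,0,-10],"turn":[0,0,0]},
  ],
)

```text
clock: 22.6
position: [485.4, -250.1, 151.2]
ee_rot: [-0.398, 3.111, -0.005]
ft_force: [1.0, -0.2, -0.9]
finger_gap: 0.0
```

>>> jog_arm(
  steps=[
    {"travel":[-4,0,0],"turn":[0,0,0]},
    {"travel":[-8,0,0],"turn":[0,0,0]},
    {"travel":[-11,0,0],"turn":[0,0,0]},
    {"travel":[-12,0,0],"turn":[0,0,0]},
    {"travel":[-12,0,0],"turn":[0,0,0]},
    {"travel":[-12,0,0],"turn":[0,0,0]},
  ],
)

```text
clock: 23.35
position: [598.9, -219.2, 147.8]
ee_rot: [0.4, -3.115, 0.001]
ft_force: [-0.1, 0.2, 1.1]
finger_gap: -0.0
```

```bash
python3 - <<'E'
from h import *
import pickle
fs();s=arm.snapshot("wrist");pickle.dump(s,open('w13.pkl','wb'));cv2.imwrite("pics/w13.png",s["img"][:,:,::-1])
s=arm.snapshot('scene');cv2.imwrite('pics/s13.png',cv2.resize(s['img'][150:290,180:360,::-1],None,fx=4,fy=4,interpolation=cv2.INTER_CUBIC))
E
```

```text
t 23.35 fix x 45.9 y -2.0 z 147.8  Fx -0.0 Fy 0.2 Fz 1.1
```

View pics/w13.png

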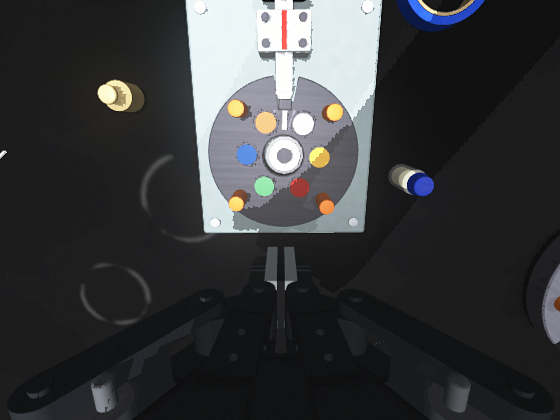

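View pics/s13.png

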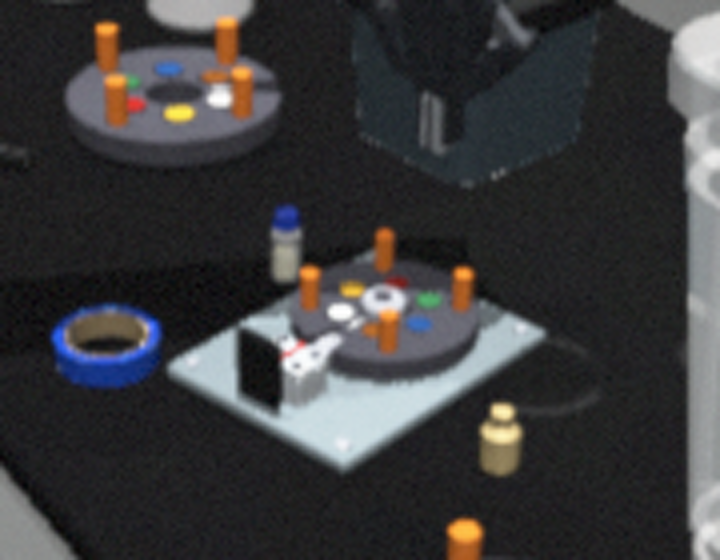

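```bash
python3 - <<'E'
import pickle,cv2
s=pickle.load(open('w13.pkl','rb'));cv2.imwrite("pics/w13z.png",cv2.resize(s["img"][0:170,220:350,::-1],None,fx=3.5,fy=3.5,interpolation=cv2.INTER_CUBIC))
E
```

```text
(no output)
```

View pics/w13z.png

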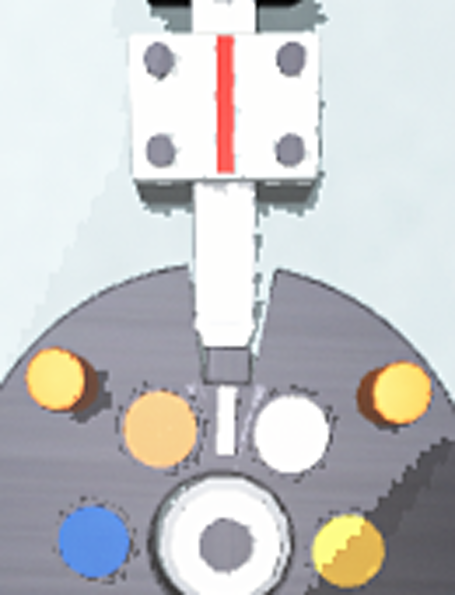

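```bash
python3 -c "
from h import *
print(arm.job_done());fs()"
```

```text
the job is handed in; nothing more can be done
None
the job is handed in; nothing more can be done
```

The wheel is turned to the mark, the lock bolt is seated in the notch, and the job is handed in at about 23.4 s of the 61 s allowed. No verdict was reported.

- **Wheel:** I turned it about 166° counter-clockwise, with the open fingers pushing two opposite posts at once. The notch then measured within about 0.5 mm of the red line and bolt nose.
- **Bolt:** I pushed the tab with the closed fingers until it stopped, with the nose about 42 mm from the axis. I held 15.4–16.5 N for about 0.75 s, then backed straight off. The highest push I read was 16.5 N, with up to about 10 N of vertical rubbing on the tab at lower push. Forces were read only at the end of each move.
- **Last checks:** The wrist picture shows the nose against the dark seat with no visible gap and the wheel flat. The vial, weight and tape look unmoved. The arm is clear, with about 1 N or less on the force sensor.
- **Disagreements:**
    - Sliding inside the notch took about 9 N instead of 6 N. The bolt seems to rub the notch's left side, so the seat probably got nearer 7 N than 10 N.
    - The picture had put the seat at 44–45 mm from the axis, about 2–3 mm further out than where the bolt stopped.

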